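# Set the dry-air valves on the microphone shelf

### The arm

A 6-joint arm with a two-finger parallel gripper is mounted at the origin on the work surface. World frame = base frame: x ahead of the robot, y to its left, z up, the work surface at z = 0. Lengths are in m, angles in degrees, forces in N, time in s.
With the tool pointing down it reaches from about 0.325 to 0.9 m from the base axis. Payload 6.1 kg.
Tool frame: the origin (TCP) lies midway between the tips of the shut fingers; the grasp point (between the pads) lies 19 mm behind it (grip_depth is the distance from the TCP to the grasp point, in m); z points along the fingers, x is the direction in which the jaws open and shut, and the axes are right-handed (so a half turn about z gives the same grasp; the last joint's range is limited). The gripper opens to 85 mm and grips with 20 to 120 N. Pads are 22 mm wide; open, the fingers measure 114 mm over their backs; the gripper's body (76 mm by 85 mm) begins 54 mm behind the grasp point. The pads swing forward as they close: fully open they stand 13 mm farther back than shut.
Start: joints at [55.972, 12.628, 87.462, -0, 79.91, -7.225], TCP at [0.282, 0.558, 0.231] pointing down, gripper open.
Joint ranges: [-170.65, 170.65], [-52.31, 119.04], [5.05, 147.46], [-71.25, 251.25], [11.57, 151.72], [-153.62, 153.62]. Speed limits (degrees/s): [147.25, 147.25, 172.46, 180, 180, 180].

### API

Orientations are given as [roll, pitch, yaw] about the fixed x, y, z axes, in that order (R = Rz(yaw) Ry(pitch) Rx(roll)).
In Python, from plant import read_state, snapshot, finish_job, search_frame, trace, grip_depth gives the robot as it stands.
- The arm moves only by the shell command python3 -m crank 'ROWS' [OPENING] [FORCE]. ROWS is JSON, a list of rows, each a list of 6 numbers: the shift along the tool's x, y, z in m, then the turn, a rotation vector about the tool's x, y, z in degrees. In form: [[tx, ty, tz, wx, wy, wz], ...]. A call has exactly 10 rows; each row is the pose to reach, as a shift and turn from the pose commanded when the call began, along the tool's axes at that moment; what a row does not reach only later rows make up. A row lasts 1/10 s, in which the tool goes at most 50 mm and 8.59 degrees, less where a joint would pass 70% of its speed; a pose out of reach is approached as far as the arm can. A call with a gripper value outside its range is refused whole. OPENING is the closure, from 0 (fully open) to 1 (shut), set as the call begins (- or left out, the last holds). The fingers move at their own pace and stop on an object; FORCE is the grip in N (left out, the last holds). Time passes only in rows, so rows that repeat a pose let the fingers close, or fill a call up. It gives the time, the measured TCP pose, the force and the opening at its end, in the units of the state.
- read_state(): the state, without advancing time (a new reading comes with each control period).
- snapshot(name): name is "side" or "top"; returns a dict with "image" (384x512x3 uint8, blue, green, red), "K" (3x3 intrinsics, pixels), "k1" (the pictures are not rectified: a ray, as slopes to the right and down, at radius r is drawn at 1 + k1 r^2 times it, then the intrinsics apply), "rvec" (rotation vector, rad) and "tvec" (3), from world to camera coordinates, as OpenCV has them. Camera axes: x right, y down, z forward; pixel columns grow to the right and rows downward; lengths in m; the calibration is good to about 2 mm. A picture is of the moment at which its call begins. There is no depth.
- finish_job(): hands the job in, once; it reports no verdict.
Trained networks look in a picture, given as the dict that the camera call returned (one of the last four; its "shot" number tells which), for a name from the list of things; names that differ only in an ending like _2 or _b are one class to them, and where a whole thing is asked for, a point or a joint stands for the part that bears it (a point fixed in the world has none). Each returns a list of dicts, best first, with "p" (0 to 1); they miss things now and then, are a little off and sometimes report something else, mostly with a low value. They report only what shows in the picture. A call takes as long as a camera call. They do not tell look-alikes from the thing itself.
- search_frame(picture, name): "position" ([x, y, z] in m, in world coordinates, good to about 4 mm: the middle of the surface that is visible of it).
- trace(picture, name): "pixels" (384x512 bool, what is visible of it).
The state is a dict: "time": time; "joints": joint angles; "joint_vel": joint speeds; "joint_efforts": joint torques, N m; "tool_pos": TCP position; "orientation": TCP orientation; "wrist_force": force on the tool from outside, world axes, zero at the start; "torque": the same for the moment, N m; "finger_gap": opening from 0.0 (shut) to 1.0 (fully open).
Only numpy, scipy, OpenCV 4.12 (cv2) and the standard library are available. Lean on these libraries where they do the work, as an engineer would, in place of code of your own. Each camera call takes 0.05 s, during which the arm holds its last target.

### The job

Set the dry-air feed for the capsule drying shelf. First turn the blue lever of the supply cock half open, on the green mark 45 degrees from its shut stop; then take the red winder of the wheel valve, wind the wheel clockwise until it is closed against its stop, and back it off exactly two full turns from the stop. Finish there still gripping the red winder, with the lever still on the green mark and everything else on the shelf left where it stands.

Things in the scene. Friction and masses are not known exactly. Their poses are not given: they have to be found in the camera images.
- lever (a joint): angle of the blue lever of the brass supply cock, rad: 0 = shut, at its stop over the black mark; pi/4 (0.785) = half open, over the green mark; pi/2 = full open, at its other stop over the amber mark. Grows counter-clockwise seen from above. Starts somewhere near shut. Stays where it is left (needs about 0.12 N m, 2 N at the grip point).
- lever_axis (a point): point on the vertical axis of the lever, at the lever bar's mid height, 74 mm above the shelf. Below it a pale round dial, radius 55 mm, top 41 mm above the shelf, carries the three marks; the cock stands fixed on the shelf.
- lever_grip (a point): point to grip on the blue lever, 70 mm out from its axis, in the middle of the bar's width and height. The bar is level, 14 mm wide, 18 mm high (65 to 83 mm above the shelf), and reaches 90 mm out from the axis; free space beneath its outer part. The point's x axis points along the bar towards the lever's axis, z up.
- wheel (a joint): angle of the nickel valve wheel, rad: 0 = closed, against its hard stop; grows as it opens, counter-clockwise seen from above; one turn is 2 pi, two turns open is 12.566, the far stop is at 3.5 turns. Starts between half a turn and one and a third turns open. It does not rise as it turns, and stays where it is left (needs about 0.1 N m, 2 N at the winder).
- wheel_axis (a point): point on the vertical axis of the valve wheel, at the winder's mid height, 103 mm above the shelf. The wheel is a level spoked ring, 50 mm radius to the middle of its 12 mm thick rim, topping out 76 mm above the shelf (hub 82 mm); the valve stands fixed on the shelf.
- winder_mid (a point): centre of the red winder knob, half-way up: an upright round grip 22 mm in diameter and 40 mm high (83 to 123 mm above the shelf), on the wheel 50 mm from its axis. It spins freely on its own pin, so it can be gripped from above and led round in a level circle without turning the gripper.
- winder: the same red winder knob; origin at the centre of its underside, 83 mm above the shelf.
- microphone: bystander: satin nickel tube microphone, 190 mm long, 50 mm in diameter, lying on a rubber foot; origin under its middle, x along it.
- adaptor: bystander: red anodized barrel adaptor standing on end, 27 mm in diameter, 52 mm high; origin under its centre.
- gooseneck: bystander: silver steel gooseneck stub on a 56 mm round foot, 117 mm high; origin under the foot's centre.
- desiccant_jar: bystander: small amber jar, 48 mm in diameter, 70 mm high; origin under its centre.
- glass_dome: bystander: smoky glass capsule dome on a dark 86 mm base, 87 mm high; origin under its centre.
- shock_ring: bystander: grey shock-mount ring lying flat, 76 mm in diameter, 26 mm high; origin under its centre.
Not all that is in view belongs to the job. What is shaped like the part that bears lever but purple or turquoise is not meant.

How it is judged (in metres and radians):
On the way, in this order (a step that is already met when the one before it is completed fails the run):
1. the lever is on the green mark (45 degrees, within 7.5) (value of joint lever between 0.655 and 0.916 rad), for 0.3 s.
2. the wheel is closed against its stop (within 4.5 degrees), the lever still on the green mark (all of step 1 and value of joint wheel below 0.08 rad), for 0.15 s.
At the end, for the whole second after the job is handed in: the wheel stands still two turns open from its stop (within 11 degrees), the fingers still grip the red winder between them (at least 1 N, grasp point within 15 mm of its axis and 32 mm of its centre), and the lever is on the green mark (45 degrees, within 7.5) (all of step 1 and value of joint wheel between 12.366 and 12.766 rad and velocity of joint wheel between -0.1 and 0.1 rad/s and contact force between the fingers and winder above 1 N and horizontal distance between the grasp point and winder_mid below 0.015 m and distance between the grasp point and winder_mid below 0.032 m); the arm keeps its last pose, push and grip.
It fails at once if a bystander is pushed more than 25 mm from its place (distance of any of microphone, adaptor, gooseneck, desiccant_jar, glass_dome, shock_ring from where it was at the start of the episode above 0.025 m).
It fails at once if a bystander is knocked over (angle between any of adaptor, gooseneck, desiccant_jar, glass_dome's own z axis and vertical above 0.5 rad).
It also fails if it takes over 72 s, if anything falls off the work surface, if the arm or the gripper's body presses on something with over 40 N, if the wrist force passes 120 N, or if a joint passes its speed limit or range.

## Working session

There is one attempt and no reset: what is moved stays moved. The work goes in short steps, Python scripts to look and compute and a shell command to move; the robot and the scene stay as the last step left them, time stands still between calls to the robot, and variables do not carry over. Pictures are saved under pics/ and viewed, and the job is handed in when it is done.

```bash
ls; mkdir -p pics; python3 - <<'E'
from plant import *
import cv2
print(read_state(), grip_depth)
for n in ("side","top"):
    s=snapshot(n); cv2.imwrite(f"pics/{n}0.png",s["image"]); print(n,s["K"],s["k1"],s["rvec"],s["tvec"],s["shot"])
    for o in ["lever","lever_grip","wheel","winder","winder_mid","microphone","adaptor","gooseneck","desiccant_jar","glass_dome","shock_ring"]:
        print(o,[(d["p"],[round(float(v),3) for v in d["position"]]) for d in search_frame(s,o)])
E
```

```text
pics
{'time': 0.0, 'joints': array([ 5.59726252e+01,  1.26755085e+01,  8.75263539e+01, -1.46621911e-03,
        7.99122444e+01, -7.22622611e+00]), 'joint_vel': array([-0.00270066, -0.04398316,  0.03073232, -0.0023142 , -0.03227631,
        0.03588466]), 'joint_efforts': array([-1.38754112e-03, -4.96900570e+01, -3.89391482e+01, -4.43007075e-04,
        1.13865256e-02,  5.21736936e-06]), 'tool_pos': array([0.2814817 , 0.55732921, 0.23019094]), 'orientation': array([-1.79987078e+02,  1.13382079e-01,  6.31991223e+01]), 'wrist_force': array([-0.69274651,  0.02592851,  0.9303317 ]), 'torque': array([ 0.01192568, -0.03269943,  0.02676432]), 'finger_gap': 1.0015604690354247} 0.0187
side [[411.00178434   0.         257.15491617]
 [  0.         411.00178434 182.63527302]
 [  0.           0.           1.        ]] -0.0875315771842608 [ 2.2690381  -0.59601232  0.28012955] [-0.48765028  0.26108702  1.08819303] 1
lever [(0.75, [0.284, -0.23, 0.08]), (0.61, [0.48, -0.154, 0.084]), (0.55, [0.384, 0.026, 0.082])]
lever_grip [(0.82, [0.39, 0.025, 0.084]), (0.56, [0.287, -0.227, 0.079]), (0.51, [0.485,
[... 735 characters left out ...]
 0.08930704] [0.03816414 0.55442127 1.32522662] 2
lever [(0.64, [0.483, -0.15, 0.081]), (0.49, [0.287, -0.224, 0.082]), (0.45, [0.398, 0.032, 0.082])]
lever_grip [(0.78, [0.483, -0.148, 0.083]), (0.69, [0.395, 0.026, 0.078]), (0.69, [0.29, -0.222, 0.082]), (0.61, [0.638, -0.377, 0.071])]
wheel [(0.69, [0.485, -0.146, 0.081]), (0.55, [0.602, 0.165, 0.076])]
winder [(0.55, [0.622, 0.192, 0.119])]
winder_mid []
microphone [(0.6, [0.444, 0.407, 0.049])]
adaptor []
gooseneck [(0.94, [0.512, -0.41, 0.007]), (0.25, [0.37, -0.412, 0.046])]
desiccant_jar [(0.65, [0.639, -0.377, 0.071]), (0.63, [0.601, 0.164, 0.075])]
glass_dome [(0.81, [0.76, 0.022, 0.065])]
shock_ring [(0.52, [0.752, 0.198, 0.029])]
```

View pics/side0.png

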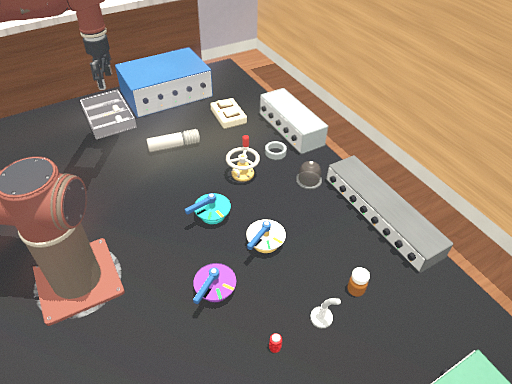

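View pics/top0.png

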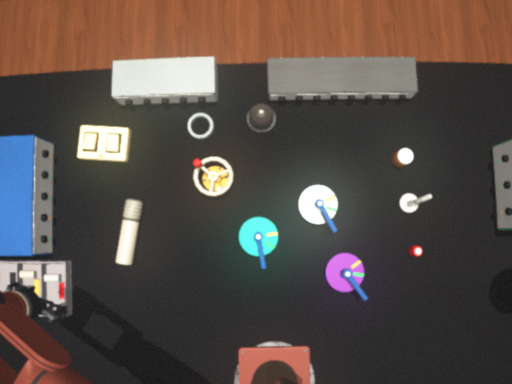

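Three cocks show in the top view: turquoise dial (258,237), pale dial (319,204) and purple dial (345,272). The description gives a pale dial, so the one at (319,204) fits. I'll confirm it in an enlarged crop and measure.

```bash
cat > h.py <<'E'
import numpy as np, cv2
from plant import *
def ray(s,u,v):
    K=np.array(s["K"]); 
    xd=(u-K[0,2])/K[0,0]; yd=(v-K[1,2])/K[1,1]
    p=cv2.undistortPoints(np.array([[[u,v]]],float),K,np.array([s["k1"],0,0,0.]))[0,0]
    R=cv2.Rodrigues(np.array(s["rvec"],float))[0]; t=np.array(s["tvec"],float).ravel()
    return -R.T@t, R.T@np.array([p[0],p[1],1.])
def atz(s,u,v,z):
    c,d=ray(s,u,v); return c+d*(z-c[2])/d[2]
def proj(s,P):
    return cv2.projectPoints(np.array(P,float).reshape(-1,1,3),np.array(s["rvec"],float),np.array(s["tvec"],float),np.array(s["K"]),np.array([s["k1"],0,0,0.]))[0].reshape(-1,2)
E
python3 - <<'E'
from h import *
out=[]
for n,b in (("top",(280,170,360,230)),("side",(230,200,310,260))):
    s=snapshot(n)
    im=s["image"]; 
    c=im[b[1]:b[3],b[0]:b[2]]; cv2.imwrite(f"pics/{n}_pale.png",cv2.resize(c,None,fx=8,fy=8,interpolation=cv2.INTER_CUBIC))
    hsv=cv2.cvtColor(im,cv2.COLOR_BGR2HSV)
    # blue bar
    m=cv2.inRange(hsv,(100,110,60),(125,255,255)); mm=np.zeros_like(m); mm[b[1]:b[3],b[0]:b[2]]=m[b[1]:b[3],b[0]:b[2]]
    v,u=np.nonzero(mm); print(n,len(u))
    W=np.array([atz(s,a+0.0,c_,0.080) for a,c_ in zip(u,v)])[:,:2]
    mu=W.mean(0); U,S,V=np.linalg.svd(W-mu,full_matrices=False); d=V[0]
    pr=(W-mu)@d; print("mean",mu,"dir",d,np.degrees(np.arctan2(d[1],d[0])),"ends",mu+d*pr.min(),mu+d*pr.max())
    # dial
    for name,lo,hi in (("white",(0,0,150),(180,70,255)),("green",(45,80,60),(85,255,255)),("amber",(18,80,80),(34,255,255))):
        m=cv2.inRange(hsv,lo,hi); mm=np.zeros_like(m); mm[b[1]:b[3],b[0]:b[2]]=m[b[1]:b[3],b[0]:b[2]]
        v,u=np.nonzero(mm)
        if len(u)<3: print(name,len(u));continue
        if name=="white":
            pts=np.stack([u,v],1).astype(np.float32); hull=cv2.convexHull(pts).reshape(-1,2)
            W=np.array([atz(s,a,c_,0.041)[:2] for a,c_ in hull],np.float32); print("dial",cv2.minEnclosingCircle(W))
        else: print(name,len(u),np.mean([atz(s,a,c_,0.041) for a,c_ in zip(u,v)],0))
    # wheel / winder
    for nm in ("winder","wheel"):
      for r in search_frame(s,nm): print(nm,r["p"],np.round(r["position"],4))
      tr=trace(s,nm)
      for r in tr:
        v,u=np.nonzero(r["pixels"]); print(nm,"trace",r["p"],len(u),u.mean(),v.mean(),u.min(),u.max(),v.min(),v.max())
E
```

```text
top 114
mean [ 0.46831067 -0.15683417] dir [-0.85781673 -0.5139557 ] -149.07232221251962 ends [ 0.51392817 -0.12950272] [ 0.4366248  -0.17581857]
dial ((0.5112537741661072, -0.1351592093706131), 0.05740392953157425)
green 7 [ 0.49492964 -0.17853546  0.041     ]
amber 9 [ 0.52947216 -0.17590444  0.041     ]
winder 0.53 [ 0.513  -0.413   0.0091]
winder 0.49 [0.6232 0.1955 0.1204]
winder trace 0.59 58 197.74137931034483 162.98275862068965 194 202 159 167
wheel 0.85 [0.6051 0.1642 0.0728]
wheel trace 0.97 669 212.5605381165919 175.6831091180867 194 233 157 195
side 183
mean [ 0.47051008 -0.16173681] dir [-0.88712219 -0.46153463] -152.51382117920718 ends [ 0.52349953 -0.13416849] [ 0.42667159 -0.18454424]
dial ((0.5102691054344177, -0.1369902342557907), 0.056954655796289444)
green 13 [ 0.49705296 -0.17277375  0.041     ]
amber 96 [ 0.49466639 -0.17447581  0.041     ]
winder 0.55 [0.6249 0.189  0.1108]
winder trace 0.45 61 245.45901639344262 140.9344262295082 243 248 136 146
wheel 0.73 [0.5996 0.1599 0.0797]
wheel 0.51 [ 0.4847 -0.151   0.0829]
wheel trace 0.81 465 243.20430107526883 155.71827956989247 227 259 135 169
```

```bash
python3 - <<'E'
import cv2,numpy as np
a=cv2.imread("pics/top_pale.png");b=cv2.imread("pics/side_pale.png")
cv2.imwrite("pics/both.png",cv2.resize(np.vstack([a,b]),None,fx=.62,fy=.62))
t=cv2.imread("pics/top0.png")[150:210,180:250];s=cv2.imread("pics/side0.png")[130:190,210:280]
cv2.imwrite("pics/wheel0.png",cv2.resize(np.hstack([t,s]),None,fx=5.6,fy=5.6,interpolation=cv2.INTER_CUBIC))
E
```

```text
(no output)
```

View pics/both.png

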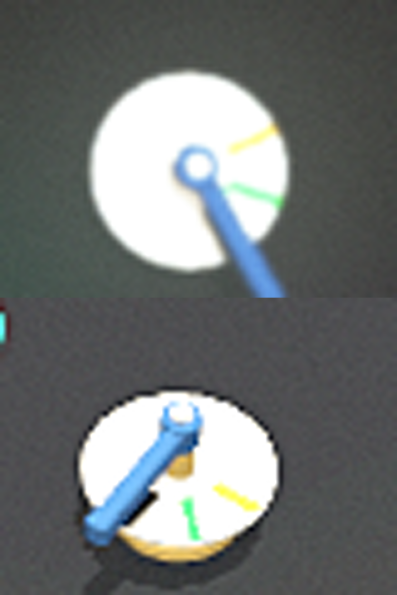

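View pics/wheel0.png

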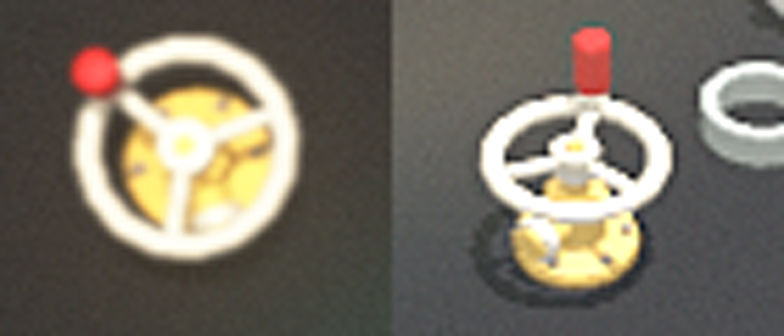

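The crops confirm the pale dial with green and amber marks, and its black mark lies hidden under the lever. The wheel has its red winder at upper left in the top view, at about (198,163). Next I'll measure the mark directions, lever direction and winder precisely.

```bash
python3 - <<'E'
from h import *
S={}
for n in ("top","side"): S[n]=snapshot(n)
f=4.96
for n,o,dy,marks in (("top",(280,170),0,{"green":[(230,187),(283,205)],"amber":[(232,152),(278,128)]}),("side",(230,200),297.6,{"green":[(187,500),(195,538)],"amber":[(217,488),(256,510)]})):
    s=S[n]
    for k,v in marks.items():
        P=[atz(s,o[0]+x/f-.4,o[1]+(y-dy)/f-.4,0.041) for x,y in v]
        d=P[1]-P[0]; print(n,k,np.round(P,4)[:,:2].tolist(),"line ang",np.degrees(np.arctan2(d[1],d[0])),"radial from c",np.degrees(np.arctan2(*( (P[0]+P[1])/2-[.511,-.136,0])[1::-1])))
# lever from top and side with bigger boxes
for n,b in (("top",(285,180,350,245)),("side",(235,210,280,260))):
    s=S[n];hsv=cv2.cvtColor(s["image"],cv2.COLOR_BGR2HSV)
    m=cv2.inRange(hsv,(100,110,60),(125,255,255)); 
    v,u=np.nonzero(m[b[1]:b[3],b[0]:b[2]]);u+=b[0];v+=b[1]
    z=.081 if n=="top" else .076
    W=np.array([atz(s,a,c_,z) for a,c_ in zip(u,v)])[:,:2]
    r=np.linalg.norm(W-[.511,-.136],axis=1); Wb=W[r>.025]
    mu=Wb.mean(0);d=np.linalg.svd(Wb-mu)[2][0]; d*=np.sign(d@(mu-[.511,-.136]))
    pr=(W-mu)@d
    print(n,"lever",len(u),mu,np.degrees(np.arctan2(d[1],d[0])),"tip",mu+d*pr.max(),"tail",mu+d*pr.min(), "axis off perp",np.cross(np.r_[d,0],np.r_[mu-[.511,-.136],0])[2])
# winder 3D: top centroid / side centroid
for n in S:
    s=S[n];hsv=cv2.cvtColor(s["image"],cv2.COLOR_BGR2HSV)
    m=cv2.inRange(hsv,(0,130,80),(10,255,255))|cv2.inRange(hsv,(170,130,80),(180,255,255))
    b=(185,150,210,175) if n=="top" else (235,130,255,155)
    v,u=np.nonzero(m[b[1]:b[3],b[0]:b[2]]);u+=b[0];v+=b[1]
    print(n,"winder",len(u),u.mean(),v.mean(),atz(s,u.mean(),v.mean(),.118 if n=="top" else .105))
    # wheel ring circle
    w=cv2.inRange(hsv,(0,0,150),(180,90,255)); b=(190,150,240,200) if n=="top" else (222,143,264,172)
    v,u=np.nonzero(w[b[1]:b[3],b[0]:b[2]]);u+=b[0];v+=b[1]
    h=cv2.convexHull(np.stack([u,v],1).astype(np.float32)).reshape(-1,2)
    W=np.array([atz(s,a,c,.072)[:2] for a,c in h],np.float32); print(n,"ring",cv2.minEnclosingCircle(W))
E
```

```text
top green [[0.5011, -0.1586], [0.49, -0.1889]] line ang -110.14050110693559 radial from c -112.29639482720782
top amber [[0.5212, -0.1604], [0.5344, -0.1875]] line ang -64.0394581547547 radial from c -66.14129190381169
side green [[0.5023, -0.1603], [0.4924, -0.1854]] line ang -111.41525814277885 radial from c -110.34227766353563
side amber [[0.5216, -0.1612], [0.5325, -0.1853]] line ang -65.67873543724033 radial from c -66.72010856778071
top lever 125 [ 0.45819438 -0.16237879] -149.86868731261896 tip [ 0.43230083 -0.17740766] tail [ 0.51411534 -0.12992169] axis off perp -0.003693138443620854
side lever 185 [ 0.45709919 -0.16668785] -151.59311447942426 tip [ 0.4272038  -0.18285688] tail [ 0.52481735 -0.13006227] axis off perp 0.001350545939730368
top winder 67 196.43283582089552 162.2537313432836 [0.627665   0.19837917 0.118     ]
top ring ((0.5955826044082642, 0.15900467336177826), 0.05671810358762741)
side winder 70 245.4 140.38571428571427 [0.62751385 0.19587231 0.105     ]
side ring ((0.5867562890052795, 0.15377672016620636), 0.06724334508180618)
```

Three independent checks hold together:
- **Marks:** green lies at about -111° and amber at about -66°, so shut is at about -156°.
- **Lever:** it stands at about -151°, near shut, with its axis at (0.511,-0.136).
- **Wheel:** the axis is at (0.596,0.159) and the winder at (0.628,0.197), 50 mm apart as specified.

Now I'll work out the approach.

```bash
cat >> h.py <<'E'
from scipy.spatial.transform import Rotation as Ro
def rel(p0,yaw0,p1,yaw1,n=10,full=None):
    # rows from tool-down pose p0,yaw0 to p1,yaw1
    R0=Ro.from_euler('xyz',[180,0,yaw0],degrees=True)
    full=full or n
    for i in range(1,n+1):
        f=min(1,i/full); d=R0.inv().apply((np.array(p1)-p0)*f); w=-(yaw1-yaw0)*f
        print("[%.4f,%.4f,%.4f,0,0,%.2f],"%(*d,w),end="")
    print()
E
python3 - <<'E'
from h import *
p0=np.array([.282,.558,.231]);p1=np.array([.450,-.170,.20]);f=10/18
print(p0+(p1-p0)*f,63.2+(-60.7-63.2)*f)
rel(p0,63.2,p0+(p1-p0)*f,63.2+(-60.7-63.2)*f)
E
```

```text
[0.37533333 0.15355556 0.21377778] -5.63333333333334
[-0.0319,0.0266,0.0017,0,0,6.88],[-0.0638,0.0531,0.0034,0,0,13.77],[-0.0957,0.0797,0.0052,0,0,20.65],[-0.1276,0.1063,0.0069,0,0,27.53],[-0.1595,0.1328,0.0086,0,0,34.42],[-0.1914,0.1594,0.0103,0,0,41.30],[-0.2232,0.1860,0.0121,0,0,48.18],[-0.2551,0.2125,0.0138,0,0,55.07],[-0.2870,0.2391,0.0155,0,0,61.95],[-0.3189,0.2657,0.0172,0,0,68.83],
```

```bash
python3 -m crank '[[-0.032,0.0265,0.002,0,0,7],[-0.064,0.053,0.004,0,0,14],[-0.096,0.08,0.005,0,0,21],[-0.128,0.106,0.007,0,0,28],[-0.16,0.133,0.009,0,0,35],[-0.192,0.16,0.01,0,0,42],[-0.223,0.186,0.012,0,0,49],[-0.255,0.213,0.014,0,0,56],[-0.287,0.239,0.0155,0,0,63],[-0.319,0.266,0.017,0,0,69]]' 0.2 30
python3 - <<'E'
from h import *
s=read_state(); print(s["time"],s["tool_pos"],s["orientation"],s["joints"],s["finger_gap"])
y=63.2-69
R0=Ro.from_euler('xyz',[180,0,63.2],degrees=True); p=np.array([.282,.558,.231])+R0.apply([-.319,.266,.017]); print(p)
rel(p,y,[.45,-.17,.16],-60.7,10,8)
E
```

```text
time: 2.8
tool_pos: [0.3755, 0.1517, 0.2145]
orientation: [-180.0, -0.1, -6.1]
wrist_force: [1.3, 0.4, -0.4]
finger_gap: 0.799
2.8 [0.37550977 0.15168762 0.21454389] [-1.79980595e+02 -6.01462040e-02 -6.05661128e+00] [ 1.08044332e+01 -1.86596472e+01  1.19299199e+02  1.14521421e-03
  7.92972596e+01  1.68608223e+01] 0.7990456896347391
[0.37559789 0.1533317  0.214     ]
[0.0133,0.0393,0.0068,0,0,6.86],[0.0267,0.0785,0.0135,0,0,13.73],[0.0400,0.1178,0.0203,0,0,20.59],[0.0533,0.1571,0.0270,0,0,27.45],[0.0667,0.1963,0.0338,0,0,34.31],[0.0800,0.2356,0.0405,0,0,41.18],[0.0934,0.2749,0.0473,0,0,48.04],[0.1067,0.3142,0.0540,0,0,54.90],[0.1067,0.3142,0.0540,0,0,54.90],[0.1067,0.3142,0.0540,0,0,54.90],
```

```bash
python3 -m crank '[[0.013,0.039,0.007,0,0,7],[0.027,0.078,0.0135,0,0,14],[0.04,0.118,0.02,0,0,21],[0.053,0.157,0.027,0,0,28],[0.067,0.196,0.034,0,0,35],[0.08,0.236,0.0405,0,0,42],[0.093,0.275,0.047,0,0,49],[0.107,0.314,0.054,0,0,55],[0.107,0.314,0.054,0,0,55],[0.107,0.314,0.054,0,0,55]]' 0.3
python3 - <<'E'
from h import *
for n,b in (("top",(270,160,370,250)),("side",(210,170,310,260))):
    s=snapshot(n); im=s["image"].copy()
    A=[.511,-.136]
    c=cv2.resize(im[b[1]:b[3],b[0]:b[2]],None,fx=6,fy=6,interpolation=cv2.INTER_CUBIC)
    for P in ([.511,-.136,.041],[.511,-.136,.074],[.45,-.17,.074]):
        q=(proj(s,P)[0]-b[:2]+.5)*6; cv2.circle(c,tuple(int(v) for v in q),4,(0,0,255),1)
    cv2.imwrite(f"pics/{n}1.png",c)
st=read_state(); print(st["tool_pos"],st["orientation"],st["time"])
E
```

```text
time: 3.8
tool_pos: [0.4498, -0.1707, 0.1599]
orientation: [180.0, 0.1, -60.9]
wrist_force: [-0.5, 0.7, -0.1]
finger_gap: 0.698
[ 0.44994427 -0.16936975  0.16031855] [-1.79996057e+02  2.70243880e-02 -6.07475466e+01] 3.9
```

View pics/top1.png

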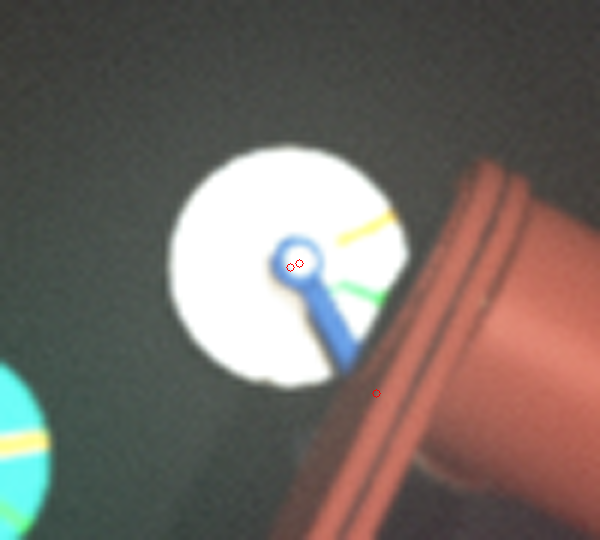

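View pics/side1.png

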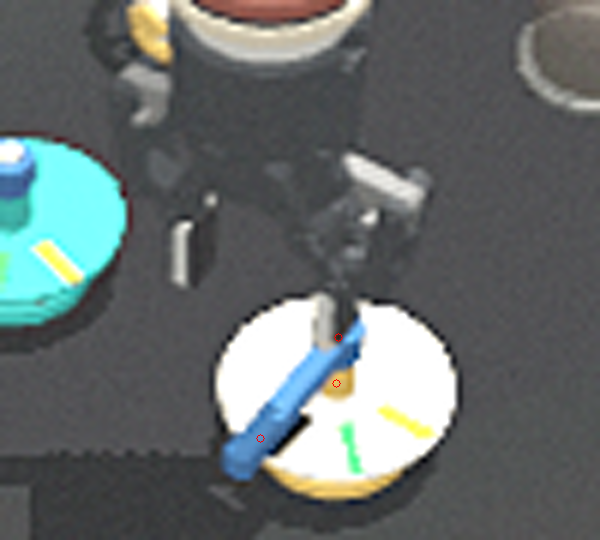

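The overlays fall on the cock's axis and on the bar near its end (side crop 260,438). Descending.

```bash
python3 -m crank '[[0,0,0.015,0,0,0],[0,0,0.03,0,0,0],[0,0,0.045,0,0,0],[0,0,0.06,0,0,0],[0,0,0.075,0,0,0],[0,0,0.085,0,0,0],[0,0,0.095,0,0,0],[0,0,0.105,0,0,0],[0,0,0.105,0,0,0],[0,0,0.105,0,0,0]]'
python3 - <<'E'
from h import *
b=(210,170,310,260)
s=snapshot("side"); cv2.imwrite("pics/side2.png",cv2.resize(s["image"][b[1]:b[3],b[0]:b[2]],None,fx=6,fy=6,interpolation=cv2.INTER_CUBIC))
E
```

```text
time: 4.9
tool_pos: [0.4502, -0.17, 0.0554]
orientation: [180.0, 0.0, -60.8]
wrist_force: [0.1, -0.5, 0.9]
finger_gap: 0.7
```

View pics/side2.png

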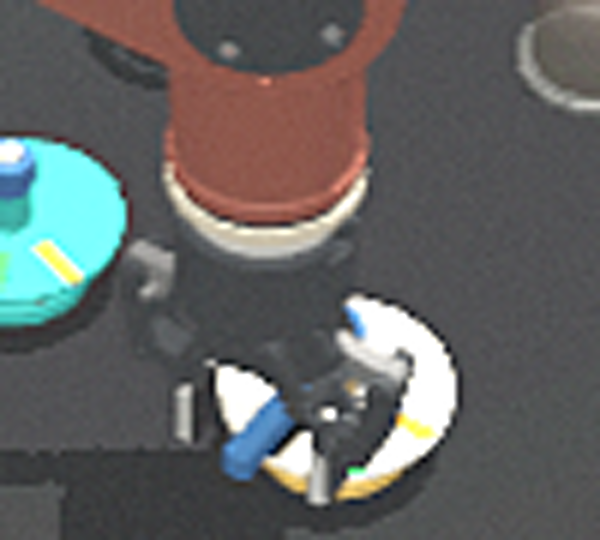

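The bar (260,435) is between the two fingertips at (185,410) and (320,480). Closing gently.

```bash
python3 -m crank '[[0,0,0,0,0,0],[0,0,0,0,0,0],[0,0,0,0,0,0],[0,0,0,0,0,0],[0,0,0,0,0,0],[0,0,0,0,0,0],[0,0,0,0,0,0],[0,0,0,0,0,0],[0,0,0,0,0,0],[0,0,0,0,0,0]]' 1 30
python3 - <<'E'
from h import *
s=read_state();print(s["torque"],s["wrist_force"],s["finger_gap"])
# arc about axis A, grip at p0; rotate theta CCW; tool frame at yaw -60.7
A=np.array([.511,-.136]);p0=np.array([.450,-.170]);y=-60.8
R0=Ro.from_euler('xyz',[180,0,y],degrees=True)
for th in np.arange(1,11)*2.0:
    c,s_=np.cos(np.radians(th)),np.sin(np.radians(th)); d=p0-A
    q=A+[c*d[0]-s_*d[1],s_*d[0]+c*d[1]]; v=R0.inv().apply([*(q-p0),0]); print(np.round(v,4).tolist(),-th, q)
E
```

```text
time: 5.95
tool_pos: [0.4501, -0.17, 0.0556]
orientation: [180.0, 0.0, -60.8]
wrist_force: [-4.0, 1.2, 6.0]
finger_gap: 0.154
[0.28139362 0.3754478  0.21254562] [-4.03887222  1.17634993  5.989121  ] 0.15359115037179838
[0.0024, -0.0, -0.0] -2.0 [ 0.45122374 -0.17210816]
[0.0049, -0.0002, -0.0] -4.0 [ 0.45252031 -0.17417232]
[0.0073, -0.0004, -0.0] -6.0 [ 0.45388813 -0.17618998]
[0.0097, -0.0007, -0.0] -8.0 [ 0.45532553 -0.17815867]
[0.0121, -0.001, -0.0] -10.0 [ 0.45683077 -0.180076  ]
[0.0145, -0.0015, -0.0] -12.0 [ 0.45840199 -0.18193963]
[0.0169, -0.0021, -0.0] -14.0 [ 0.46003731 -0.18374729]
[0.0193, -0.0027, -0.0] -16.0 [ 0.46173471 -0.18549678]
[0.0216, -0.0034, -0.0] -18.0 [ 0.46349213 -0.18718596]
[0.0239, -0.0042, -0.0] -20.0 [ 0.46530744 -0.18881278]
```

Gap is about 13 mm, which matches gripping the 14 mm bar. Turning the first 20°.

```bash
python3 -m crank '[[0.0024,0,0,0,0,-2],[0.0049,-0.0002,0,0,0,-4],[0.0073,-0.0004,0,0,0,-6],[0.0097,-0.0007,0,0,0,-8],[0.0121,-0.001,0,0,0,-10],[0.0145,-0.0015,0,0,0,-12],[0.0169,-0.0021,0,0,0,-14],[0.0193,-0.0027,0,0,0,-16],[0.0216,-0.0034,0,0,0,-18],[0.0239,-0.0042,0,0,0,-20]]'
python3 -m crank '[[0.0024,0,0,0,0,-2],[0.0049,-0.0002,0,0,0,-4],[0.0073,-0.0004,0,0,0,-6],[0.0097,-0.0007,0,0,0,-8],[0.0121,-0.001,0,0,0,-10],[0.0145,-0.0015,0,0,0,-12],[0.0169,-0.0021,0,0,0,-14],[0.0193,-0.0027,0,0,0,-16],[0.0193,-0.0027,0,0,0,-16],[0.0193,-0.0027,0,0,0,-16]]'
python3 - <<'E'
from h import *
for n,b in (("top",(270,160,370,250)),("side",(210,170,310,260))):
    s=snapshot(n); cv2.imwrite(f"pics/{n}3.png",cv2.resize(s["image"][b[1]:b[3],b[0]:b[2]],None,fx=6,fy=6,interpolation=cv2.INTER_CUBIC))
t=read_state();p=t["tool_pos"];print(p,t["wrist_force"],t["torque"],np.degrees(np.arctan2(p[1]+.136,p[0]-.511)))
E
```

```text
time: 6.95
tool_pos: [0.4656, -0.1888, 0.0556]
orientation: [-180.0, 0.0, -40.7]
wrist_force: [-2.2, 1.5, 5.2]
finger_gap: 0.155
time: 7.95
tool_pos: [0.4822, -0.1993, 0.0556]
orientation: [-180.0, -0.0, -24.8]
wrist_force: [-1.3, 2.8, 4.5]
finger_gap: 0.161
[ 0.48215822 -0.19933112  0.05558751] [-0.16694572  1.98301704  5.01311431] [0.3515309  0.03709111 0.23361862] -114.48511203853904
```

View pics/side3.png

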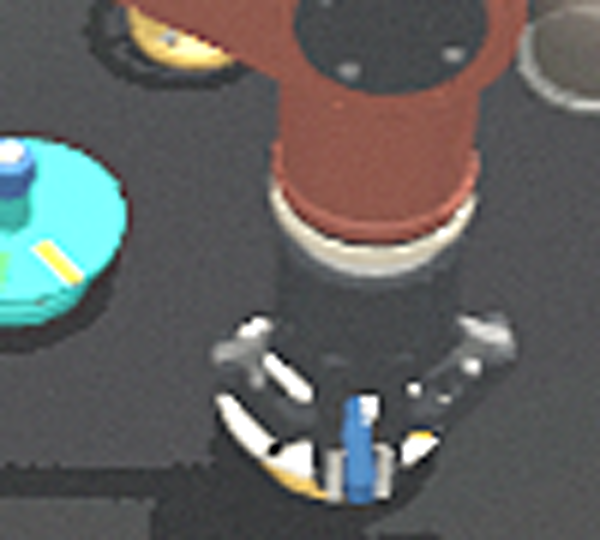

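View pics/top3.png

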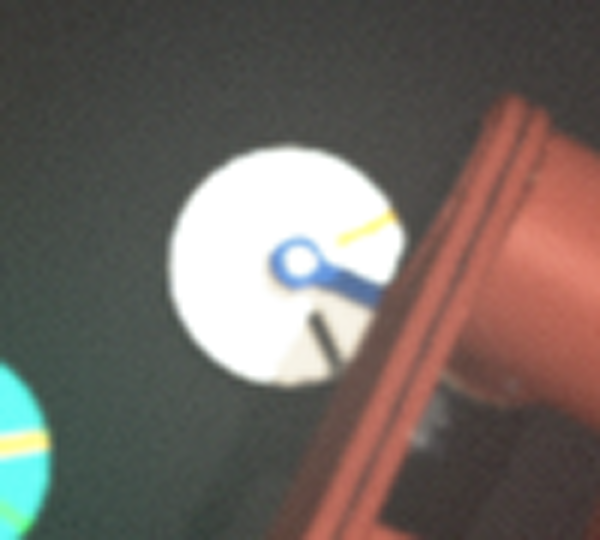

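```bash
python3 - <<'E'
from h import *
s=snapshot("top"); o=np.array([270,160])
def w(p,z): q=o+np.array(p)/6-.42; return atz(s,*q,z)[:2]
for k,a,b,z in (("black",(313,316),(340,372),.041),("amber",(340,242),(396,216),.041),("bar",(299,262),(380,297),.083)):
    A,B=w(a,z),w(b,z); d=B-A; m=(A+B)/2-[.511,-.136]; print(k,np.degrees(np.arctan2(d[1],d[0])),np.degrees(np.arctan2(m[1],m[0])))
E
```

```text
black -155.9039648559073 -156.6305234371709
amber -66.65712398967827 -65.69355254682502
bar -114.76446916092958 -116.53328797868174
```

Black is at -156.2° and amber at -66.2°, so green is at -111.2°. The bar is at about -114.7°, so it needs 3.5° more.

```bash
python3 -m crank '[[0.0012,0,0,0,0,-1],[0.0024,0,0,0,0,-2],[0.0037,-0.0001,0,0,0,-3],[0.0045,-0.0002,0,0,0,-3.7],[0.0045,-0.0002,0,0,0,-3.7],[0.0045,-0.0002,0,0,0,-3.7],[0.0045,-0.0002,0,0,0,-3.7],[0.0045,-0.0002,0,0,0,-3.7],[0.0045,-0.0002,0,0,0,-3.7],[0.0045,-0.0002,0,0,0,-3.7]]'
python3 -m crank '[[0,0,0,0,0,0],[0,0,0,0,0,0],[0,0,0,0,0,0],[0,0,0,0,0,0],[0,0,0,0,0,0],[0,0,0,0,0,0],[0,0,-0.02,0,0,0],[0,0,-0.04,0,0,0],[0,0,-0.07,0,0,0],[0,0,-0.105,0,0,0]]' 0.4
```

```text
time: 9.1
tool_pos: [0.4862, -0.201, 0.0555]
orientation: [-180.0, -0.0, -21.1]
wrist_force: [-0.2, 2.2, 6.8]
finger_gap: 0.155
time: 10.1
tool_pos: [0.4851, -0.2006, 0.1602]
orientation: [-180.0, 0.1, -21.1]
wrist_force: [0.2, -0.0, 1.0]
finger_gap: 0.601
```

```bash
python3 - <<'E'
from h import *
rel([.486,-.201,.160],-21.1,[.626,.196,.185],0)
E
```

```text
[-0.0012,-0.0421,-0.0025,0,0,-2.11],[-0.0025,-0.0842,-0.0050,0,0,-4.22],[-0.0037,-0.1262,-0.0075,0,0,-6.33],[-0.0049,-0.1683,-0.0100,0,0,-8.44],[-0.0062,-0.2104,-0.0125,0,0,-10.55],[-0.0074,-0.2525,-0.0150,0,0,-12.66],[-0.0086,-0.2945,-0.0175,0,0,-14.77],[-0.0098,-0.3366,-0.0200,0,0,-16.88],[-0.0111,-0.3787,-0.0225,0,0,-18.99],[-0.0123,-0.4208,-0.0250,0,0,-21.10],
```

```bash
python3 -m crank '[[-0.001,-0.042,-0.0025,0,0,-2.1],[-0.0025,-0.084,-0.005,0,0,-4.2],[-0.0037,-0.126,-0.0075,0,0,-6.3],[-0.005,-0.168,-0.01,0,0,-8.4],[-0.006,-0.21,-0.0125,0,0,-10.5],[-0.0074,-0.2525,-0.015,0,0,-12.6],[-0.0086,-0.2945,-0.0175,0,0,-14.7],[-0.01,-0.3366,-0.02,0,0,-16.8],[-0.011,-0.3787,-0.0225,0,0,-19],[-0.012,-0.421,-0.025,0,0,-21.1]]'
python3 - <<'E'
from h import *
for n,b in (("top",(180,140,350,250)),("side",(200,110,300,260))):
    s=snapshot(n); c=cv2.resize(s["image"][b[1]:b[3],b[0]:b[2]],None,fx=4,fy=4,interpolation=cv2.INTER_CUBIC)
    for P in ([.6275,.197,.103],[.5956,.159,.076]):
        q=(proj(s,P)[0]-b[:2]+.5)*4; cv2.circle(c,tuple(int(v) for v in q),4,(255,0,0),1)
    cv2.imwrite(f"pics/{n}4.png",c)
t=read_state();print(t["tool_pos"],t["orientation"],t["time"],t["wrist_force"])
E
```

```text
time: 11.1
tool_pos: [0.6267, 0.1977, 0.1853]
orientation: [180.0, -0.0, 0.1]
wrist_force: [0.2, -0.1, 0.8]
finger_gap: 0.599
[0.62715179 0.20092178 0.18539965] [-1.79887541e+02 -7.18199772e-02  3.04131752e-01] 11.2 [ 0.01390535  0.18321756 -0.52210943]
```

View pics/top4.png

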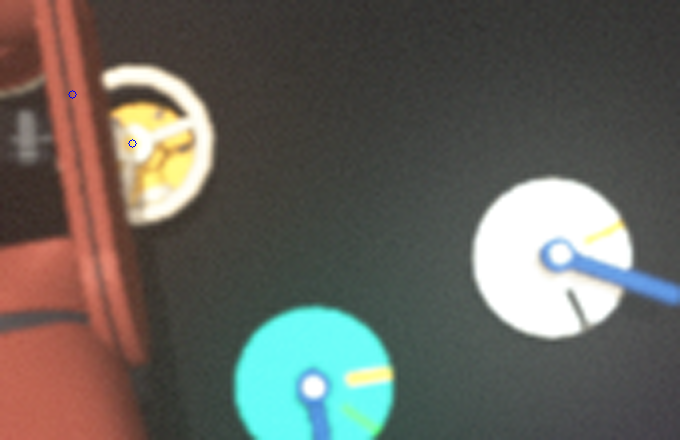

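View pics/side4.png

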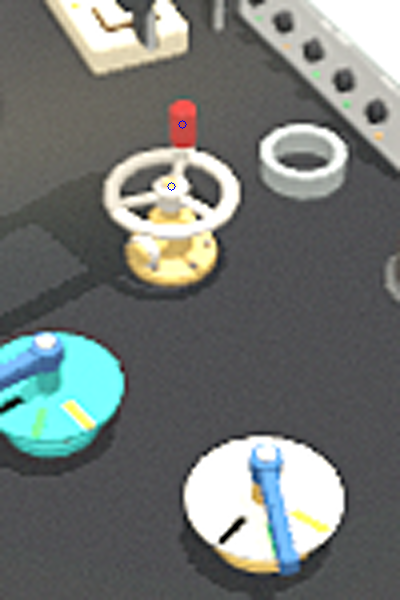

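The lever now covers the green mark in both views. The winder overlay (side crop 182,124) is centred on the red knob, and the fingertips straddle it from above. Descending with settling.

```bash
python3 -m crank '[[0.001,-0.001,0,0,0,0],[0.001,-0.001,0.005,0,0,0],[0.001,-0.001,0.02,0,0,0],[0.001,-0.001,0.035,0,0,0],[0.001,-0.001,0.05,0,0,0],[0.001,-0.001,0.065,0,0,0],[0.001,-0.001,0.08,0,0,0],[0.001,-0.001,0.09,0,0,0],[0.001,-0.001,0.096,0,0,0],[0.001,-0.001,0.096,0,0,0]]'
python3 - <<'E'
from h import *
s=snapshot("side"); b=(200,110,300,210); cv2.imwrite("pics/side5.png",cv2.resize(s["image"][b[1]:b[3],b[0]:b[2]],None,fx=5,fy=5,interpolation=cv2.INTER_CUBIC))
s=snapshot("top"); o=np.array([180,140])
A=atz(s,*(o+np.array([559,254])/4-.4),.083)[:2];B=atz(s,*(o+np.array([672,295])/4-.4),.083)[:2];d=B-A;print(A,B,np.degrees(np.arctan2(d[1],d[0])))
print(read_state()["tool_pos"],read_state()["wrist_force"])
E
```

```text
time: 12.2
tool_pos: [0.6268, 0.1969, 0.0881]
orientation: [180.0, 0.1, -0.0]
wrist_force: [-0.4, -0.2, -0.9]
finger_gap: 0.602
[ 0.51116193 -0.13492913] [ 0.48090276 -0.21245311] -111.3216986490546
[0.62776641 0.19712521 0.08978995] [0.83755869 1.23208808 0.08694863]
```

View pics/side5.png

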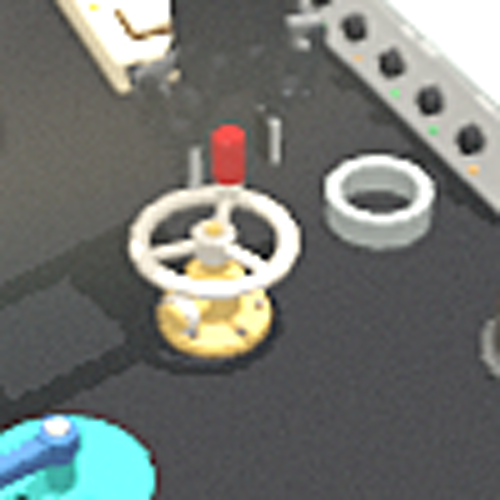

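The lever measures -111.3°, on the green mark. The winder is between the pads, so I'll close on it.

```bash
python3 -m crank '[[0,0,0,0,0,0],[0,0,0,0,0,0],[0,0,0,0,0,0],[0,0,0,0,0,0],[0,0,0,0,0,0],[0,0,0,0,0,0],[0,0,0,0,0,0],[0,0,0,0,0,0],[0,0,0,0,0,0],[0,0,0,0,0,0]]' 1 40
python3 - <<'E'
from h import *
s=read_state();print(s["tool_pos"],s["wrist_force"],s["torque"],s["finger_gap"])
E
```

```text
time: 13.3
tool_pos: [0.6278, 0.197, 0.0904]
orientation: [-180.0, -0.1, 0.0]
wrist_force: [-3.1, -0.6, 5.9]
finger_gap: 0.237
[0.62777864 0.19698107 0.09039714] [-3.08465004 -0.59441049  5.91774755] [-0.21077863  0.43768719 -0.00168989] 0.23737958869613615
```

```bash
cat >> h.py <<'E'
def arc(a0,step,n=10,A=(.5956,.159),r=.05,start=None):
    A=np.array(A); s=np.array(start) if start is not None else A+r*np.array([np.cos(np.radians(a0)),np.sin(np.radians(a0))])
    print("["+",".join("[%.4f,%.4f,0,0,0,0]"%((q:=A+r*np.array([np.cos(np.radians(a0+step*i)),np.sin(np.radians(a0+step*i))])-s)[0],-q[1]) for i in range(1,n+1))+"]")
E
python3 -c "
from h import *
arc(49.7,-6)"
```

```text
[[0.0038,0.0036,0,0,0,0],[0.0072,0.0076,0,0,0,0],[0.0102,0.0119,0,0,0,0],[0.0127,0.0165,0,0,0,0],[0.0147,0.0213,0,0,0,0],[0.0162,0.0263,0,0,0,0],[0.0172,0.0314,0,0,0,0],[0.0176,0.0367,0,0,0,0],[0.0175,0.0419,0,0,0,0],[0.0169,0.0471,0,0,0,0]]
```

```bash
python3 -m crank '[[0.0038,0.0036,0,0,0,0],[0.0072,0.0076,0,0,0,0],[0.0102,0.0119,0,0,0,0],[0.0127,0.0165,0,0,0,0],[0.0147,0.0213,0,0,0,0],[0.0162,0.0263,0,0,0,0],[0.0172,0.0314,0,0,0,0],[0.0176,0.0367,0,0,0,0],[0.0175,0.0419,0,0,0,0],[0.0169,0.0471,0,0,0,0]]'
python3 -c "
from h import *
arc(-10.3,-9)"
```

```text
time: 14.3
tool_pos: [0.6446, 0.1507, 0.0904]
orientation: [-179.9, -0.1, 0.0]
wrist_force: [-1.6, 3.6, 6.3]
finger_gap: 0.238
[[-0.0020,0.0076,0,0,0,0],[-0.0052,0.0148,0,0,0,0],[-0.0094,0.0214,0,0,0,0],[-0.0147,0.0272,0,0,0,0],[-0.0207,0.0322,0,0,0,0],[-0.0275,0.0361,0,0,0,0],[-0.0348,0.0390,0,0,0,0],[-0.0425,0.0406,0,0,0,0],[-0.0503,0.0410,0,0,0,0],[-0.0581,0.0403,0,0,0,0]]
```

Forces stay low, so the axis estimate fits. I'll continue at 90° per call and watch for the stop.

```bash
python3 -m crank '[[-0.002,0.0076,0,0,0,0],[-0.0052,0.0148,0,0,0,0],[-0.0094,0.0214,0,0,0,0],[-0.0147,0.0272,0,0,0,0],[-0.0207,0.0322,0,0,0,0],[-0.0275,0.0361,0,0,0,0],[-0.0348,0.039,0,0,0,0],[-0.0425,0.0406,0,0,0,0],[-0.0503,0.041,0,0,0,0],[-0.0581,0.0403,0,0,0,0]]'
python3 -c "
from h import *
arc(-100.3,-6)"
```

```text
time: 15.3
tool_pos: [0.5872, 0.1094, 0.0904]
orientation: [-180.0, -0.2, -0.0]
wrist_force: [3.1, 3.2, 5.6]
finger_gap: 0.239
[[-0.0051,-0.0012,0,0,0,0],[-0.0100,-0.0029,0,0,0,0],[-0.0148,-0.0052,0,0,0,0],[-0.0192,-0.0079,0,0,0,0],[-0.0234,-0.0111,0,0,0,0],[-0.0272,-0.0147,0,0,0,0],[-0.0306,-0.0186,0,0,0,0],[-0.0336,-0.0229,0,0,0,0],[-0.0361,-0.0275,0,0,0,0],[-0.0381,-0.0323,0,0,0,0]]
```

The stop can't come before 180° of travel, and I'm at 150°. Before feeling for it I'll measure how stiff the arm is: advance 24°, then press 3 mm radially and read the force.

```bash
python3 -c "
from h import *
arc(-100.3,-4,6)
arc(-124.3,0,1,r=.053,start=[.5956+.05*np.cos(np.radians(-100.3)),.159+.05*np.sin(np.radians(-100.3))])"
```

```text
[[-0.0034,-0.0007,0,0,0,0],[-0.0068,-0.0017,0,0,0,0],[-0.0100,-0.0029,0,0,0,0],[-0.0132,-0.0044,0,0,0,0],[-0.0163,-0.0060,0,0,0,0],[-0.0192,-0.0079,0,0,0,0]]
[[-0.0209,-0.0054,0,0,0,0]]
```

```bash
python3 -m crank '[[-0.0034,-0.0007,0,0,0,0],[-0.0068,-0.0017,0,0,0,0],[-0.01,-0.0029,0,0,0,0],[-0.0132,-0.0044,0,0,0,0],[-0.0163,-0.006,0,0,0,0],[-0.0192,-0.0079,0,0,0,0],[-0.0198,-0.007,0,0,0,0],[-0.0209,-0.0054,0,0,0,0],[-0.0209,-0.0054,0,0,0,0],[-0.0209,-0.0054,0,0,0,0]]'
python3 -c "
from h import *
s=read_state();print(s['tool_pos'],s['wrist_force'])
st=np.array([.5956+.05*np.cos(np.radians(-100.3)),.159+.05*np.sin(np.radians(-100.3))]);print(st+[-.0209,.0054])"
```

```text
time: 16.3
tool_pos: [0.5675, 0.1169, 0.0904]
orientation: [-179.8, -0.4, -0.0]
wrist_force: [7.4, 10.3, 1.2]
finger_gap: 0.24
[0.56750476 0.11694572 0.09042308] [ 7.39086734 10.28308647  1.17642375]
[0.56575989 0.11520575]
```

Stiffness is about 5 N/mm, so 15° steps (13 mm worst-case overshoot, about 65 N) are safe.

```bash
python3 -c "
from h import *
arc(-124.3,-2.14,7,start=[.56576,.11521])
for a in np.arange(-139.3,-500,-15): print(a,end=' ');arc(a,-15/8,8)" | sed 's/,0,0,0,0//g'
```

```text
[[0.0001,-0.0036],[-0.0013,-0.0047],[-0.0028,-0.0059],[-0.0042,-0.0071],[-0.0055,-0.0084],[-0.0068,-0.0098],[-0.0081,-0.0112]]
-139.3 [[-0.0010,-0.0013],[-0.0021,-0.0025],[-0.0030,-0.0039],[-0.0039,-0.0052],[-0.0048,-0.0066],[-0.0056,-0.0080],[-0.0064,-0.0095],[-0.0071,-0.0109]]
-154.3 [[-0.0007,-0.0015],[-0.0013,-0.0030],[-0.0019,-0.0045],[-0.0024,-0.0061],[-0.0029,-0.0076],[-0.0034,-0.0092],[-0.0037,-0.0108],[-0.0041,-0.0124]]
-169.3 [[-0.0003,-0.0016],[-0.0005,-0.0032],[-0.0007,-0.0049],[-0.0008,-0.0065],[-0.0009,-0.0081],[-0.0009,-0.0098],[-0.0008,-0.0114],[-0.0007,-0.0130]]
-184.3 [[0.0001,-0.0016],[0.0004,-0.0033],[0.0006,-0.0049],[0.0009,-0.0065],[0.0013,-0.0081],[0.0017,-0.0097],[0.0022,-0.0112],[0.0027,-0.0128]]
-199.3 [[0.0006,-0.0015],[0.0012,-0.0031],[0.0018,-0.0045],[0.0026,-0.0060],[0.0033,-0.0075],[0.0041,-0.0089],[0.0050,-0.0103],[0.0059,-0.0117]]
-214.3 [[0.0009,-0.0013],[0.0019,-0.0026],[0.0030,-0.0039],[0.0040,-0.0052],[0.0051,-0.0064],[0.0063,-0.0075],[0.0075,-0.0086],[0.0087,-0.0097]]
-229.3 [[0.0013,-0.0010],[0.0025,-0.0021],[0.0039,-0.0030],[0.0052,-0.0039],[0.
[... 1959 characters left out ...]
7],[-0.0065,0.0008],[-0.0081,0.0009],[-0.0098,0.0009],[-0.0114,0.0008],[-0.0130,0.0007]]
-454.3 [[-0.0016,-0.0001],[-0.0033,-0.0004],[-0.0049,-0.0006],[-0.0065,-0.0009],[-0.0081,-0.0013],[-0.0097,-0.0017],[-0.0112,-0.0022],[-0.0128,-0.0027]]
-469.3 [[-0.0015,-0.0006],[-0.0031,-0.0012],[-0.0045,-0.0018],[-0.0060,-0.0026],[-0.0075,-0.0033],[-0.0089,-0.0041],[-0.0103,-0.0050],[-0.0117,-0.0059]]
-484.3 [[-0.0013,-0.0009],[-0.0026,-0.0019],[-0.0039,-0.0030],[-0.0052,-0.0040],[-0.0064,-0.0051],[-0.0075,-0.0063],[-0.0086,-0.0075],[-0.0097,-0.0087]]
-499.3 [[-0.0010,-0.0013],[-0.0021,-0.0025],[-0.0030,-0.0039],[-0.0039,-0.0052],[-0.0048,-0.0066],[-0.0056,-0.0080],[-0.0064,-0.0095],[-0.0071,-0.0109]]
```

```bash
python3 -m crank '[[0,-0.0036,0,0,0,0],[-0.0013,-0.0047,0,0,0,0],[-0.0028,-0.0059,0,0,0,0],[-0.0042,-0.0071,0,0,0,0],[-0.0055,-0.0084,0,0,0,0],[-0.0068,-0.0098,0,0,0,0],[-0.0081,-0.0112,0,0,0,0],[-0.0081,-0.0112,0,0,0,0],[-0.0081,-0.0112,0,0,0,0],[-0.0081,-0.0112,0,0,0,0]]' 1 60
```

```text
time: 17.3
tool_pos: [0.558, 0.1255, 0.0904]
orientation: [179.9, -0.1, -0.0]
wrist_force: [0.7, -0.7, 7.9]
finger_gap: 0.237
```

```bash
python3 -m crank '[[-0.001,-0.0013,0,0,0,0],[-0.0021,-0.0025,0,0,0,0],[-0.003,-0.0039,0,0,0,0],[-0.0039,-0.0052,0,0,0,0],[-0.0048,-0.0066,0,0,0,0],[-0.0056,-0.008,0,0,0,0],[-0.0064,-0.0095,0,0,0,0],[-0.0071,-0.0109,0,0,0,0],[-0.0071,-0.0109,0,0,0,0],[-0.0071,-0.0109,0,0,0,0]]'
```

```text
time: 18.3
tool_pos: [0.5507, 0.1362, 0.0904]
orientation: [179.9, -0.1, 0.0]
wrist_force: [0.0, -1.2, 8.9]
finger_gap: 0.235
```

Low force, still free. Now from -154.3°.

```bash
python3 -m crank '[[-0.0007,-0.0015,0,0,0,0],[-0.0013,-0.003,0,0,0,0],[-0.0019,-0.0045,0,0,0,0],[-0.0024,-0.0061,0,0,0,0],[-0.0029,-0.0076,0,0,0,0],[-0.0034,-0.0092,0,0,0,0],[-0.0037,-0.0108,0,0,0,0],[-0.0041,-0.0124,0,0,0,0],[-0.0041,-0.0124,0,0,0,0],[-0.0041,-0.0124,0,0,0,0]]'
```

```text
time: 19.3
tool_pos: [0.5479, 0.1431, 0.0904]
orientation: [179.4, -0.2, -0.0]
wrist_force: [3.4, -21.7, 8.4]
finger_gap: 0.231
```

```bash
python3 -c "
from plant import *
s=read_state();print(s['wrist_force'],s['joint_efforts'])"
```

```text
[  3.40335517 -21.65774778   8.43283389] [ 1.27234411e+01 -4.07949328e+01 -3.04543591e+01  6.42261297e+00
  7.52752810e-02  3.16592690e-03]
```

There's resistance of 22 N against the motion and the tool lags, at about -161.6°. That is 211° of travel (0.59 turns), inside the stated starting range. I'll press slightly more to confirm and look.

```bash
python3 -m crank '[[0,-0.001,0,0,0,0],[0,-0.002,0,0,0,0],[0,-0.003,0,0,0,0],[0,-0.003,0,0,0,0],[0,-0.003,0,0,0,0],[0,-0.003,0,0,0,0],[0,-0.003,0,0,0,0],[0,-0.003,0,0,0,0],[0,-0.003,0,0,0,0],[0,-0.003,0,0,0,0]]'
python3 - <<'E'
from h import *
s=read_state();p=s["tool_pos"];print(p,s["wrist_force"],np.degrees(np.arctan2(p[1]-.159,p[0]-.5956)))
R=Ro.from_euler('xyz',s["orientation"],degrees=True);g=p-R.apply([0,0,.0187]);print("grasp pt",g,np.degrees(np.arctan2(g[1]-.159,g[0]-.5956)),np.hypot(g[1]-.159,g[0]-.5956))
b=(200,100,300,260); t=snapshot("side"); cv2.imwrite("pics/side6.png",cv2.resize(t["image"][b[1]:b[3],b[0]:b[2]],None,fx=3.7,fy=3.7,interpolation=cv2.INTER_CUBIC))
E
```

```text
time: 20.3
tool_pos: [0.5479, 0.1433, 0.0904]
orientation: [179.2, -0.1, -0.0]
wrist_force: [1.9, -32.1, 10.5]
finger_gap: 0.232
[0.54788186 0.14329969 0.0904059 ] [  1.94226025 -32.12271338  10.45244507] -161.78766607748008
grasp pt [0.5478338  0.14357203 0.10910386] -162.1001012029258 0.05019593207312886
```

View pics/side6.png

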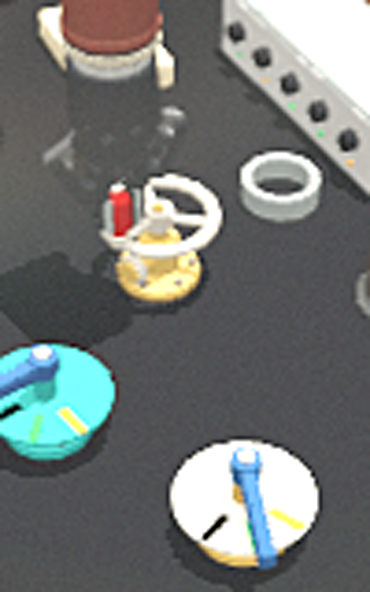

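The stop is confirmed: 10 N more moved the tool only 0.2 mm, at -161.7°. The lever is still over green and the knob is well between the pads. Next I'll back off two turns in eight quarter-turn calls to exactly this angle.

```bash
python3 -c "
from h import *
arc(-161.7,9,10,start=[.5465,.1527])
for a in (-71.7,18.3,108.3,198.3): arc(a,9)"| sed 's/,0,0,0,0//g'
```

```text
[[0.0047,0.0166],[0.0088,0.0233],[0.0139,0.0292],[0.0199,0.0343],[0.0266,0.0384],[0.0339,0.0413],[0.0415,0.0431],[0.0494,0.0437],[0.0572,0.0430],[0.0648,0.0412]]
[[0.0072,-0.0030],[0.0139,-0.0072],[0.0198,-0.0123],[0.0249,-0.0183],[0.0290,-0.0250],[0.0319,-0.0323],[0.0337,-0.0399],[0.0343,-0.0477],[0.0336,-0.0556],[0.0318,-0.0632]]
[[-0.0030,-0.0072],[-0.0072,-0.0139],[-0.0123,-0.0198],[-0.0183,-0.0249],[-0.0250,-0.0290],[-0.0323,-0.0319],[-0.0399,-0.0337],[-0.0477,-0.0343],[-0.0556,-0.0336],[-0.0632,-0.0318]]
[[-0.0072,0.0030],[-0.0139,0.0072],[-0.0198,0.0123],[-0.0249,0.0183],[-0.0290,0.0250],[-0.0319,0.0323],[-0.0337,0.0399],[-0.0343,0.0477],[-0.0336,0.0556],[-0.0318,0.0632]]
[[0.0030,0.0072],[0.0072,0.0139],[0.0123,0.0198],[0.0183,0.0249],[0.0250,0.0290],[0.0323,0.0319],[0.0399,0.0337],[0.0477,0.0343],[0.0556,0.0336],[0.0632,0.0318]]
```

```bash
python3 -m crank '[[0.0047,0.0166,0,0,0,0],[0.0088,0.0233,0,0,0,0],[0.0139,0.0292,0,0,0,0],[0.0199,0.0343,0,0,0,0],[0.0266,0.0384,0,0,0,0],[0.0339,0.0413,0,0,0,0],[0.0415,0.0431,0,0,0,0],[0.0494,0.0437,0,0,0,0],[0.0572,0.043,0,0,0,0],[0.0648,0.0412,0,0,0,0]]'
```

```text
time: 21.35
tool_pos: [0.6108, 0.1113, 0.0904]
orientation: [-180.0, 0.0, -0.0]
wrist_force: [-4.5, 2.7, 11.6]
finger_gap: 0.237
```

```bash
python3 -m crank '[[0.0072,-0.003,0,0,0,0],[0.0139,-0.0072,0,0,0,0],[0.0198,-0.0123,0,0,0,0],[0.0249,-0.0183,0,0,0,0],[0.029,-0.025,0,0,0,0],[0.0319,-0.0323,0,0,0,0],[0.0337,-0.0399,0,0,0,0],[0.0343,-0.0477,0,0,0,0],[0.0336,-0.0556,0,0,0,0],[0.0318,-0.0632,0,0,0,0]]'
```

```text
time: 22.35
tool_pos: [0.6431, 0.1735, 0.0904]
orientation: [179.9, -0.1, -0.0]
wrist_force: [-0.6, -2.8, 9.0]
finger_gap: 0.234
```

```bash
python3 -m crank '[[-0.003,-0.0072,0,0,0,0],[-0.0072,-0.0139,0,0,0,0],[-0.0123,-0.0198,0,0,0,0],[-0.0183,-0.0249,0,0,0,0],[-0.025,-0.029,0,0,0,0],[-0.0323,-0.0319,0,0,0,0],[-0.0399,-0.0337,0,0,0,0],[-0.0477,-0.0343,0,0,0,0],[-0.0556,-0.0336,0,0,0,0],[-0.0632,-0.0318,0,0,0,0]]'
```

```text
time: 23.35
tool_pos: [0.5802, 0.2066, 0.0905]
orientation: [-180.0, -0.2, 0.0]
wrist_force: [3.1, 1.3, 6.8]
finger_gap: 0.229
```

```bash
python3 -m crank '[[-0.0072,0.003,0,0,0,0],[-0.0139,0.0072,0,0,0,0],[-0.0198,0.0123,0,0,0,0],[-0.0249,0.0183,0,0,0,0],[-0.029,0.025,0,0,0,0],[-0.0319,0.0323,0,0,0,0],[-0.0337,0.0399,0,0,0,0],[-0.0343,0.0477,0,0,0,0],[-0.0336,0.0556,0,0,0,0],[-0.0318,0.0632,0,0,0,0]]'; python3 -c "
from plant import *
s=read_state();print(s['tool_pos'],s['wrist_force'])"
```

```text
time: 24.35
tool_pos: [0.5478, 0.143, 0.0904]
orientation: [-180.0, -0.1, 0.0]
wrist_force: [-0.8, 2.8, 8.0]
finger_gap: 0.234
[0.54780012 0.1430424  0.09043358] [-0.75846605  2.8219981   8.00688995]
```

One turn is done and the tool is back at (0.5478,0.1430). Second turn.

```bash
python3 -m crank '[[0.003,0.0072,0,0,0,0],[0.0072,0.0139,0,0,0,0],[0.0123,0.0198,0,0,0,0],[0.0183,0.0249,0,0,0,0],[0.025,0.029,0,0,0,0],[0.0323,0.0319,0,0,0,0],[0.0399,0.0337,0,0,0,0],[0.0477,0.0343,0,0,0,0],[0.0556,0.0336,0,0,0,0],[0.0632,0.0318,0,0,0,0]]'
```

```text
time: 25.35
tool_pos: [0.6108, 0.1113, 0.0904]
orientation: [-180.0, 0.0, -0.0]
wrist_force: [-4.5, 2.0, 10.5]
finger_gap: 0.235
```

```bash
python3 -m crank '[[0.0072,-0.003,0,0,0,0],[0.0139,-0.0072,0,0,0,0],[0.0198,-0.0123,0,0,0,0],[0.0249,-0.0183,0,0,0,0],[0.029,-0.025,0,0,0,0],[0.0319,-0.0323,0,0,0,0],[0.0337,-0.0399,0,0,0,0],[0.0343,-0.0477,0,0,0,0],[0.0336,-0.0556,0,0,0,0],[0.0318,-0.0632,0,0,0,0]]'
```

```text
time: 26.35
tool_pos: [0.6431, 0.1734, 0.0904]
orientation: [179.9, -0.1, -0.0]
wrist_force: [-1.3, -3.7, 8.6]
finger_gap: 0.237
```

```bash
python3 -m crank '[[-0.003,-0.0072,0,0,0,0],[-0.0072,-0.0139,0,0,0,0],[-0.0123,-0.0198,0,0,0,0],[-0.0183,-0.0249,0,0,0,0],[-0.025,-0.029,0,0,0,0],[-0.0323,-0.0319,0,0,0,0],[-0.0399,-0.0337,0,0,0,0],[-0.0477,-0.0343,0,0,0,0],[-0.0556,-0.0336,0,0,0,0],[-0.0632,-0.0318,0,0,0,0]]'
```

```text
time: 27.35
tool_pos: [0.5802, 0.2066, 0.0905]
orientation: [-180.0, -0.2, 0.0]
wrist_force: [3.0, 1.9, 6.4]
finger_gap: 0.231
```

```bash
python3 -m crank '[[-0.0072,0.003,0,0,0,0],[-0.0139,0.0072,0,0,0,0],[-0.0198,0.0123,0,0,0,0],[-0.0249,0.0183,0,0,0,0],[-0.029,0.025,0,0,0,0],[-0.0319,0.0323,0,0,0,0],[-0.0337,0.0399,0,0,0,0],[-0.0343,0.0477,0,0,0,0],[-0.0336,0.0556,0,0,0,0],[-0.0318,0.0632,0,0,0,0]]'
python3 -m crank '[[0,0,0,0,0,0],[0,0,0,0,0,0],[0,0,0,0,0,0],[0,0,0,0,0,0],[0,0,0,0,0,0],[0,0,0,0,0,0],[0,0,0,0,0,0],[0,0,0,0,0,0],[0,0,0,0,0,0],[0,0,0,0,0,0]]'
python3 - <<'E'
from h import *
s=read_state();p=s["tool_pos"]
R=Ro.from_euler('xyz',s["orientation"],degrees=True);g=p-R.apply([0,0,.0187]);print("grasp pt",g,np.degrees(np.arctan2(g[1]-.159,g[0]-.5956)),s["finger_gap"],s["wrist_force"],s["joint_vel"])
ims=[]
for n,b in (("side",(195,100,345,260)),("top",(180,120,380,260))):
    t=snapshot(n); c=t["image"][b[1]:b[3],b[0]:b[2]]; cv2.imwrite(f"pics/{n}7.png",cv2.resize(c,None,fx=3.7,fy=3.7,interpolation=cv2.INTER_CUBIC)); cv2.imwrite(f"pics/{n}7full.png",t["image"])
E
```

```text
time: 28.35
tool_pos: [0.5478, 0.143, 0.0904]
orientation: [-180.0, -0.1, 0.0]
wrist_force: [0.4, 2.7, 8.1]
finger_gap: 0.233
time: 29.35
tool_pos: [0.5482, 0.142, 0.0904]
orientation: [179.9, -0.1, -0.0]
wrist_force: [-0.7, -2.0, 8.2]
finger_gap: 0.238
grasp pt [0.54813865 0.14205463 0.10908104] -160.35164481130215 0.2376003832617473 [-0.72439872 -1.95993682  8.21461905] [ 0.01892623 -0.07039148  0.00896662  0.15940269 -0.09693763 -0.03439905]
```

View pics/side7.png

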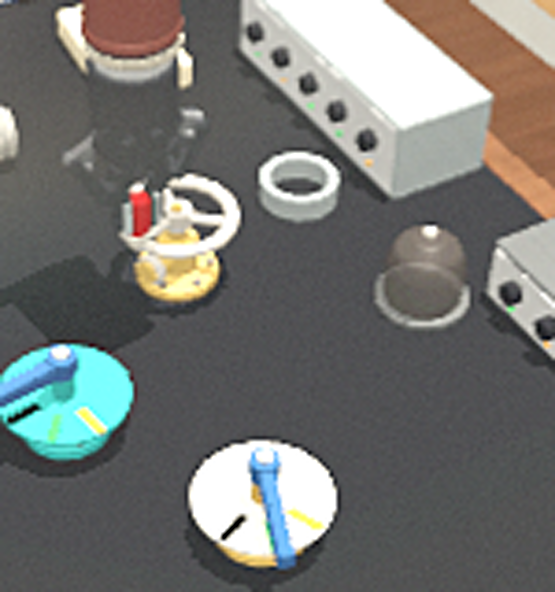

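View pics/top7full.png

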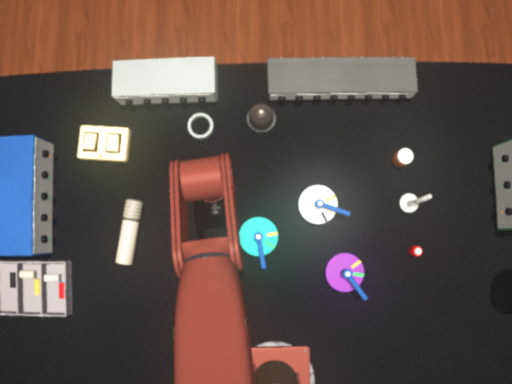

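The side view shows the red winder (140,210) between the pads and the blue lever over the green mark (275,520). The top view shows every bystander where it started. The winder stands within 2° of its angle at the stop, two turns on. Handing in.

```bash
python3 -c "
from plant import *
print(finish_job()); s=read_state(); print(s['time'],s['tool_pos'],s['finger_gap'],s['wrist_force'])"
```

```text
the job is handed in; nothing more can be done
None
the job is handed in; nothing more can be done
```

I set both valves and handed the job in at about 29.5 s of the 72 s allowed; no verdict comes back.

- **Supply cock:** I turned the blue lever on the pale dial (not the turquoise or purple one). The camera put it at -111.3°, against -111.2° for the green mark. The later pictures show it still over green.
- **Wheel valve:** I wound the wheel clockwise to its stop after about 211° of travel. A further 10 N of push moved the tool only 0.2 mm, to 32 N in all. I then backed it off two full turns.
- **Last checks:**
  - The wheel stood within about 2° of two turns; the small difference is against a stop reading taken under load.
  - The gripper was still closed on the red winder with a 60 N grip set.
  - Wrist forces I read stayed below about 35 N.
  - The top view showed every bystander where it started.
- **Failed or disagreeing:** No check failed. The one automatic wheel-ring fit from the side camera was off, because it took in other parts of the valve, so I dropped it. The top-view fit matched the known 50 mm radius and gave low forces all the way round.

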